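# Catch and lower the lens-case lid

## Task

The lid of the lens case on the microscope bench stands open. Tip it forward from behind so that it starts to fall shut, catch it from below on a finger (the tab at its front edge is there for this), and lower it gently until it is fully shut, without letting it bump down on the rim. Only touch the lid: do not pinch or force it, leave everything else beside the case where it is, and finish clear of everything.

Things in the scene. Friction and masses are not known exactly. Their poses are not given: they have to be found in the camera images.
- lid (a joint): Lid angle, rad: 0 shut, 1.57 upright, 1.8 leaning back on its stop. Friction holds it standing above 1.33; pushed on, it starts to fall by itself somewhere between 1.32 and 1.2, slowly at first (weak hinge damper); uncaught it is down 2.5 to 5 s later and bumps at 0.6 to 0.9 rad/s. Mass about 0.3 kg; it loads a finger under the tab by about 1 N
- lid_tab (a point): Middle of the tab's free edge, on the lid's underside, 180 mm from the hinge line; x towards the hinge, y along it, z out of the lid's top. The lid is a flat grey plate 150 x 240 x 10 mm; the tab, 100 mm wide, 10 mm thick, continues it by 30 mm. Shut, the tab sticks out level in front of the case, with free space for a finger below
- case_hinge (a point): Middle of the level hinge line along the case's far rim, in the plane of the lid's underside, 70.5 mm above the bench; axes as the case's. Opening swings the tab up and over towards +x
- case: The grey lens case, fixed to the bench: open box 150 (x) x 240 (y) x 70 mm high, walls 6 mm, foam and stored objectives inside up to 60 mm above the bench. Origin at the centre of its underside; x points from its front (tab side, turned towards the robot's right) to the hinge side, z up
- objective: a loose steel microscope objective standing upright, 32 mm diameter, 42 mm high, beside the case; to be left alone. Origin at the centre of its underside
- slide_box: a loose white plastic slide box, 86 x 36 x 32 mm high, beside the case; to be left alone. Origin at the centre of its underside
- oil_bottle: a loose small amber oil bottle, 28 mm diameter, 62 mm high, beside the case; to be left alone. Origin at the centre of its underside
- petri_dish: a loose clear petri dish, 63 mm diameter, 16 mm high, beside the case; to be left alone. Origin at the centre of its underside
- eyepiece: a loose eyepiece standing upright, 40 mm diameter, 52 mm high, beside the case; to be left alone. Origin at the centre of its underside
- slide_tray: a loose flat aluminium tray, 90 x 60 x 12 mm high, beside the case; to be left alone. Origin at the centre of its underside

How it is judged (in metres and radians):
On the way, in this order (a step that is already met when the one before it is completed fails the run):
1. the lid is tipped past its balance, below 1.15 rad (value of joint lid below 1.15 rad).
2. the lid is caught: the fingers bear it (over 0.15 N) while it is between 0.1 and 1.0 rad open, for 0.2 s (value of joint lid between 0.1 and 1 rad and contact force between the fingers and lid above 0.15 N), for 0.2 s.
At the end, for the whole second after the job is handed in: The lid is shut (within 0.025 rad) and at rest, the fingers are clear of it, and every loose thing is within 15 mm of where it stood (value of joint lid below 0.025 rad and velocity of joint lid between -0.05 and 0.05 rad/s and distance of each of objective, slide_box, oil_bottle, petri_dish, eyepiece, slide_tray from where it was at the start of the episode below 0.015 m); the robot touches nothing.
It fails at once if the lid bumps down: over its last 0.12 rad (20 mm at the tab) it closes faster than 0.4 rad/s (70 mm/s) (value of joint lid below 0.12 rad and velocity of joint lid below -0.4 rad/s).
It fails at once if the lid is pinched or forced: more than 12 N between fingers and lid (contact force between the fingers and lid above 12 N).
It fails at once if a loose thing is shoved more than 15 mm or lifted (distance of any of objective, slide_box, oil_bottle, petri_dish, eyepiece, slide_tray from where it was at the start of the episode above 0.015 m).
It also fails if it takes over 61 s, if anything falls off the work surface, if the arm or the gripper's body presses on something with over 40 N, if the wrist force passes 120 N, or if a joint passes its speed limit or range.

## Robot

A 6-joint arm with a two-finger parallel gripper is mounted at the origin on the work surface. World frame = base frame: x ahead of the robot, y to its left, z up, the work surface at z = 0. Lengths are in m, angles in degrees, forces in N, time in s.
With the tool pointing down it reaches from about 0.35 to 0.875 m from the base axis. Payload 4.2 kg.
Tool frame: the origin (TCP) lies midway between the tips of the shut fingers; the grasp point (between the pads) lies 19 mm behind it; z points along the fingers, y is the line along which they close (so a half turn about z gives the same grasp; the last joint's range is limited). The gripper opens to 87 mm and grips with 3 to 60 N. Pads are 19 mm wide; open, the fingers measure 117 mm over their backs; the gripper's body (75 mm by 190 mm) begins 51 mm behind the grasp point.
Start: joints at [-53.022, 22.042, 0.453, 0, -68.411, -14.817], TCP at [0.236, -0.579, 0.223] pointing down, gripper open.
Joint ranges: [-179.83, 179.83], [-69.29, 118.12], [-61.27, 80.66], [-181.25, 117.63], [-171.15, -9.14], [-177.46, 177.46]. Speed limits (degrees/s): [159.86, 159.86, 180, 180, 180, 180].

## Interface

Orientations are given as [roll, pitch, yaw] about the fixed x, y, z axes, in that order (R = Rz(yaw) Ry(pitch) Rx(roll)).
In Python, from workcell import env gives the robot as it stands. The module is installed in compiled form; this text tells all that it offers. Calls block until the motion is done:
- env.goto(position, orientation): joint-space move of the TCP to a pose.
- env.move_straight(position, rotation=None, rate=0.15, force_limit=None): straight line of the TCP; rotation=None keeps the orientation; rate is the mean speed in m/s. With force_limit (N) it stops when the force on the tool has changed by that much, and returns True; else False.
- env.set_joints(angles): joint-space move.
- env.gripper_to(opening, grasp_force=None): opening from 0.0 (shut) to 1.0 (fully open); grasp_force is the grip in N (None keeps the last); returns when the fingers have stopped.
- env.dwell(seconds).
- env.inverse_kinematics(position, orientation): joint angles nearest the present ones, or None.
- env.read_state(): the state.
- env.grab_frame(name): name is "side" or "top" or "wrist"; returns a dict with "image" (480x640x3 uint8, blue, green, red), "fx", "fy", "cx", "cy" (pixels), "position" and "orientation" of the camera in the world. Camera axes: x right, y up, looking along -z (the intrinsics and any distortion apply to the point x, -y, -z); pixel columns grow to the right and rows downward; lengths in m; the calibration is good to about 2 mm. A picture is of the moment at which its call begins. There is no depth.
A pose or a line that the arm cannot do raises env.Unreachable and nothing moves.
- env.close_job(): hands the job in; it is judged then, once.
Trained networks look in a picture, given as the dict that the camera call returned (one of the last four; its "shot" number tells which), for a name from the list of things; names that differ only in an ending like _2 or _b are one class to them, and where a whole thing is asked for, a point or a joint stands for the part that bears it (a point fixed in the world has none). Each returns a list of dicts, best first, with "score" (0 to 1); they miss things now and then, are a little off and sometimes report something else, mostly with a low value. They report only what shows in the picture. A call takes as long as a camera call.
- env.search_frame(picture, thing): "xyz" ([x, y, z] in m, in world coordinates, good to about 4 mm: the middle of the surface that is visible of it).
- env.trace(picture, thing): "mask" (480x640 bool, what is visible of it).
The state is a dict: "clock": time; "joint_positions": joint angles; "qvel": joint speeds; "joint_torque": joint torques, N m; "position": TCP position; "tool_rot": TCP orientation; "force": force on the tool from outside, world axes, zero at the start; "wrist_torque": the same for the moment, N m; "opening": opening from 0.0 (shut) to 1.0 (fully open); "finger_force": force on a finger pad.
Only numpy, scipy, OpenCV 4.12 (cv2) and the standard library are available. Lean on these libraries where they do the work, as an engineer would, in place of code of your own. Each camera call takes 0.05 s, during which the arm holds its last target. There are 200 camera calls.

## Working session

There is one attempt and no reset: what is moved stays moved. The work goes in short steps, each a Python script; the robot and the scene stay as the last script left them, time stands still between calls to the robot, and variables do not carry over. Pictures are saved under pics/ and viewed, at most 10 in all, crops included, and the job is handed in when it is done.

```bash
mkdir -p pics; python3 - <<'E'
from workcell import env
import cv2,numpy as np
for n in ("side","top"):
    f=env.grab_frame(n); cv2.imwrite(f"pics/{n}0.png",f["image"])
    print(n,f["position"],f["orientation"],f["fx"],f["cx"],f["cy"],[k for k in f])
    for t in ("lid","lid_tab","case_hinge","case","objective","slide_box","oil_bottle","petri_dish","eyepiece","slide_tray"):
        try: r=env.search_frame(f,t)
        except Exception as e: print(t,repr(e)); continue
        print(t,[(np.round(d["xyz"],3).tolist(),round(d["score"],2)) for d in r[:2]])
s=env.read_state(); print(s)
E
```

```text
side [0.33523527 0.58863095 0.66872713] [  44.85591318    0.36113322 -157.58818704] 555.509367451946 320.8891439466773 237.98826909243684 ['image', 'fx', 'fy', 'cx', 'cy', 'position', 'orientation', 'shot']
lid [([0.578, 0.166, 0.166], 0.98)]
lid_tab [([0.578, 0.164, 0.171], 0.62)]
case_hinge [([0.562, 0.161, 0.12], 0.57)]
case [([0.558, 0.159, 0.123], 0.76)]
objective [([0.437, -0.034, 0.033], 0.96), ([0.575, 0.168, 0.17], 0.22)]
slide_box [([0.513, 0.242, 0.026], 0.86)]
oil_bottle [([0.411, 0.143, 0.041], 0.56)]
petri_dish [([0.69, -0.101, 0.018], 0.65)]
eyepiece [([0.658, 0.193, 0.052], 0.97)]
slide_tray [([0.772, 0.092, 0.011], 0.86)]
top [0.46502415 0.04783797 0.76839721] [ 10.0984023   -0.63515887 -90.17886319] 482.35087919206137 313.32085592003455 234.20198806680318 ['image', 'fx', 'fy', 'cx', 'cy', 'position', 'orientation', 'shot']
lid [([0.579, 0.157, 0.19], 0.94), ([0.412, 0.132, 0.041], 0.47)]
lid_tab [([0.58, 0.155, 0.188], 0.61)]
case_hinge []
case []
objective [([0.442, -0.041, 0.035], 0.86)]
slide_box [([0.519, 0.244, 0.032], 0.79)]
oil_bottle [([0.411, 0.135, 0.039], 0.68)]
petri_dish [([0.693, -0.097, 0.016], 0.58)]
eyepiece []
slide_tray [([0.757, 0.059, 0.013], 0.97)]
{'clock': 1.1, 'joint_positions': array([-5.30222310e+01,  2.20410849e+01,  4.52612249e-01, -1.01913071e-05,
       -6.84119069e+01, -1.48170836e+01]), 'qvel': array([-0.00933424,  0.04740799,  0.02608533,  0.03412681,  0.05497587,
       -0.11561797]), 'joint_torque': array([ 5.31992669e-05, -3.90477991e+01,  1.87625670e+01,  4.22448769e+00,
        1.55272800e-02, -9.76168735e-06]), 'position': array([ 0.23576998, -0.57879687,  0.22255623]), 'tool_rot': array([ 1.79999631e+02, -8.78990476e-05, -1.57839318e+02]), 'force': array([-0.95383031,  0.65345112,  0.13023188]), 'wrist_torque': array([ 0.03234033, -0.00738362,  0.01418973]), 'finger_force': 0.0, 'opening': 1.0030625263088049}
```

View pics/side0.png

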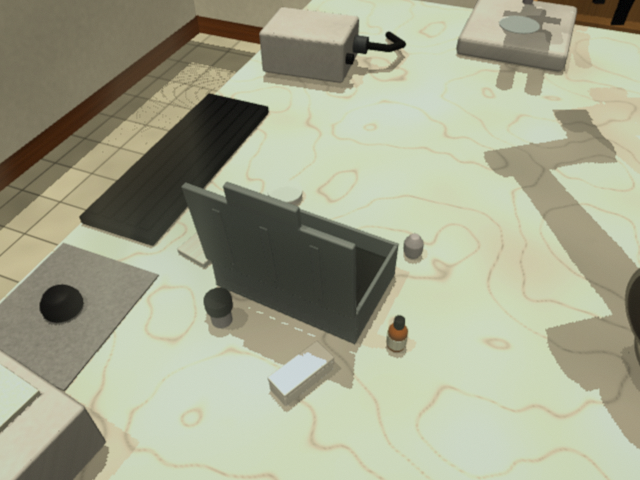

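View pics/top0.png

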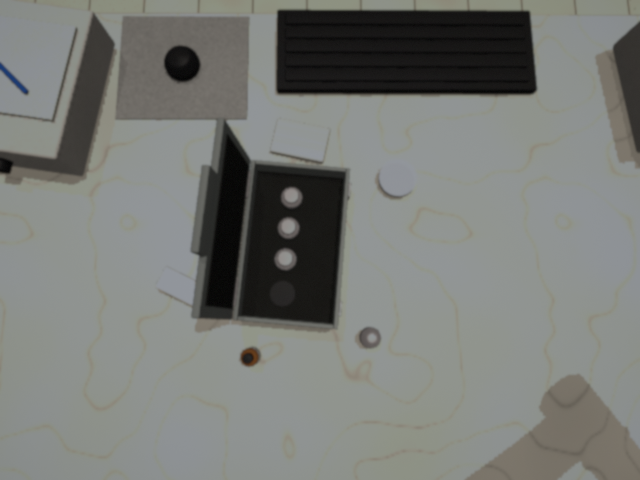

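The pictures show the case in the top view with rim corners at about (253,162), (349,168), (335,327) and (238,319). The hinge is on the left (+y), and the lid leans slightly back with its tab edge at x≈192–210. Next I'll zoom in for precise corners.

```bash
python3 - <<'E'
import cv2
a=cv2.imread("pics/side0.png")[170:350,170:410]; b=cv2.imread("pics/top0.png")[105:345,150:370]
def up(i,n,s,x0,y0,e):
    i=cv2.resize(i,None,fx=s,fy=s,interpolation=cv2.INTER_CUBIC); i=cv2.convertScaleAbs(i,alpha=e,beta=10)
    for k in range(0,i.shape[1],int(20*s)): cv2.putText(i,str(x0+int(k/s)),(k,8),0,.33,(0,0,255),1); cv2.line(i,(k,10),(k,14),(0,0,255),1)
    for k in range(0,i.shape[0],int(20*s)): cv2.putText(i,str(y0+int(k/s)),(0,k+4),0,.33,(0,0,255),1)
    cv2.imwrite(n,i); print(i.shape)
up(a,"pics/s1.png",3.25,170,170,1.6); up(b,"pics/t1.png",2.5,150,105,1.6)
E
```

```text
(585, 780, 3)
(600, 550, 3)
```

View pics/s1.png

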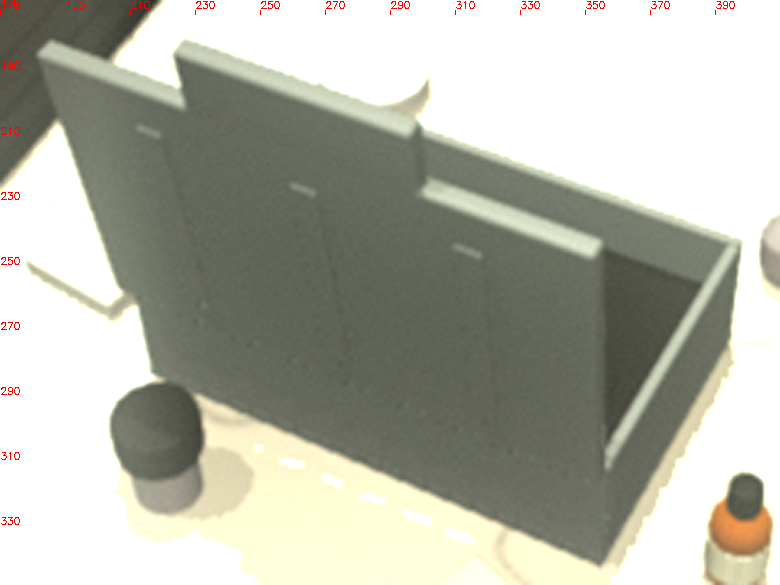

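View pics/t1.png

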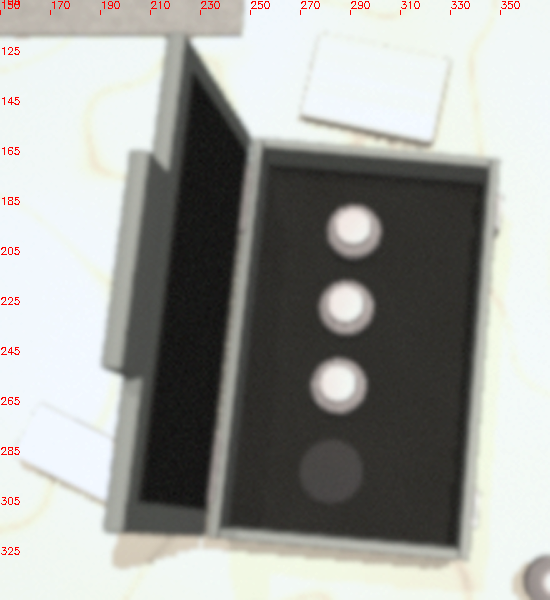

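```bash
cat > h.py <<'E'
import numpy as np, json
from scipy.spatial.transform import Rotation as R
G=0.052; OPEN=G/0.087          # finger gap
def load():
    p=json.load(open("fit.json")); return p
def frame(p):
    yaw=p[2]; ex=np.array([np.cos(yaw),np.sin(yaw),0]); hinge=np.array([p[0],p[1],0])+.075*ex+[0,0,.0705]
    return hinge,ex,np.array([0,0,1.])
def pose(p,front_r,front_n,th,phi,sgn=1):
    """TCP pose with front finger's inner tip at lid coords (r,n) for lid angle th, tool tilt phi"""
    h,ex,ez=frame(p)
    u=-np.cos(th)*ex+np.sin(th)*ez; n=np.sin(th)*ex+np.cos(th)*ez
    t=np.sin(phi)*ex-np.cos(phi)*ez; c=np.cos(phi)*ex+np.sin(phi)*ez
    pos=h+front_r*u+front_n*n+G/2*c
    y=sgn*c; return pos,R.from_matrix(np.column_stack([np.cross(y,t),y,t])).as_euler("xyz",degrees=True),t,c
def mid(p,th,depth,sgn,n=None):   # tool parallel to lid, tips `depth` inside tab edge; n: front face offset from underside
    n=-(G-.010)/2 if n is None else n
    return pose(p,.18-depth,n,th,np.pi/2-th,sgn)
def edge(p,th,s,phi,sgn):         # tab edge rests on inner face of front finger, s from tip
    al=np.pi/2-th-phi             # angle between lid & finger
    return pose(p,.18-s*np.cos(al),-s*np.sin(al),th,phi,sgn)
E
cat > fit.py <<'E'
from workcell import env
from h import *
from scipy.optimize import least_squares
F={n:env.grab_frame(n) for n in("side","top")}
def L(r,h,y): return ("L",r,h,y)
def C(x,y,z): return ("C",x,y,z)
S=[(181.7,186.9,L(.15,.01,-.12)),(186.3,182.6,L(.15,0,-.12)),(223.8,187.5,L(.18,.01,-.05)),(227.2,182.6,L(.18,0,-.05)),(296.8,212.2,L(.18,.01,.05)),(354,249.4,L(.15,.01,.12)),(354.6,243.2,L(.15,0,.12)),(397.7,243.8,C(-.075,.12,.07)),(355.2,344.2,C(.075,.12,0)),(216.8,284.8,C(.075,-.12,0))]
T=[(349.2,168.2,C(-.075,-.12,.07)),(336.8,328.2,C(-.075,.12,.07)),(233.2,319,C(.075,.12,.07)),(250.8,161,C(.075,-.12,.07)),(216.4,118.2,L(.15,.01,-.12)),(224,119,L(.15,0,-.12)),(202,165,L(.18,.01,-.05)),(190.8,251.8,L(.18,.01,.05)),(200,254.6,L(.18,0,.05)),(191.6,317.4,L(.15,.01,.12)),(199.6,317.8,L(.15,0,.12))]
def world(p,q):
    h,ex,ez=frame(p); ey=np.cross(ez,ex)
    if q[0]=="C": return np.array([p[0],p[1],0])+q[1]*ex+q[2]*ey+q[3]*ez
    th=p[3]; return h+q[1]*(-np.cos(th)*ex+np.sin(th)*ez)+q[2]*(np.sin(th)*ex+np.cos(th)*ez)+q[3]*ey
def res(p):
    o=[]
    for f,l in((F["side"],S),(F["top"],T)):
        Rc=R.from_euler("xyz",f["orientation"],degrees=True)
        for a,b,q in l:
            v=Rc.inv().apply(world(p,q)-f["position"]); o+=[f["cx"]+f["fx"]*v[0]/-v[2]-a, f["cy"]+f["fy"]*v[1]/v[2]-b]
    return np.array(o)
r=least_squares(res,[.56,.08,np.pi/2,1.65],loss="soft_l1")
p=r.x; json.dump(p.tolist(),open("fit.json","w")); print("x,y,yaw,th",p,np.degrees(p[2])); print(np.round(res(p).reshape(-1,2),1).tolist())
print("hinge",frame(p)[0],"tab",world(p,L(.18,0,0)))
for sgn in(1,-1):
    for th in(p[3],1.4,1.1,.9,.7,.5,.3,0,-.1):
        pos,e,t,c=mid(p,th,.022,sgn) if th>.75 else edge(p,th,.02,min(np.pi/2-th,.9),sgn)
        q=env.inverse_kinematics(pos,e); print(sgn,round(th,2),np.round(pos,3),None if q is None else np.round(q,0))
    pos,e,t,c=mid(p,p[3],.022,sgn); print(env.inverse_kinematics(pos-.1*t,e))
E
python3 fit.py
```

```text
x,y,yaw,th [0.57841548 0.06964826 1.48475069 1.66455834] 85.06994818949131
[[-0.6, -0.1], [-0.5, -0.8], [-0.9, -1.5], [0.3, -2.0], [0.3, -0.2], [-0.0, -0.1], [3.1, -0.1], [1.5, -0.6], [0.4, 0.4], [-0.4, 0.9], [0.4, -0.7], [1.1, 0.8], [-0.4, 1.1], [-0.2, -1.7], [-0.0, -1.1], [0.5, -1.5], [-0.5, -0.5], [-0.7, 0.9], [-0.9, -1.3], [-0.5, 1.0], [0.1, 1.3]]
hinge [0.58486094 0.14437078 0.0705    ] tab [0.58630924 0.16116088 0.24970936]
1 1.66 [0.587 0.164 0.227] [  33.   21.   -2.    5.  -70. -130.]
1 1.4 [0.583 0.123 0.227] [  23.   18.   -2.  -10.  -66. -114.]
1 1.1 [0.579 0.077 0.214] [  8.  18.  -1. -29. -67. -93.]
1 0.9 [0.577 0.05  0.197] [ -2.  22.   1. -41. -72. -79.]
1 0.7 [0.576 0.039 0.193] [ -9.  25.   2. -51. -79. -69.]
1 0.5 [0.574 0.019 0.165] [-12.  28.   2. -52. -79. -64.]
1 0.3 [0.573 0.005 0.132] [-14.  31.   1. -52. -78. -61.]
1 0 [ 0.572 -0.003  0.078] [-15.  36.  -0. -53. -75. -56.]
1 -0.1 [ 0.572 -0.002  0.06 ] [-15.  37.  -1. -54. -74. -54.]
[  33.71352466   19.15829168    9.08404391    4.22235448  -83.30459186
 -129.25982542]
-1 1.66 [0.587 0.164 0.227] [ 33.  21.  -2.   5. -70.  50.]
-1 1.4 [0.583 0.123 0.227] [ 23.  18.  -2. -10. -66.  66.]
-1 1.1 [0.579 0.077 0.214] [  8.  18.  -1. -29. -67.  87.]
-1 0.9 [0.577 0.05  0.197] [ -2.  22.   1. -41. -72. 101.]
-1 0.7 [0.576 0.039 0.193] [ -9.  25.   2. -51. -79. 111.]
-1 0.5 [0.574 0.019 0.165] [-12.  28.   2. -52. -79. 116.]
-1 0.3 [0.573 0.005 0.132] [-14.  31.   1. -52. -78. 119.]
-1 0 [ 0.572 -0.003  0.078] [-15.  36.  -0. -53. -75. 124.]
-1 -0.1 [ 0.572 -0.002  0.06 ] [-15.  37.  -1. -54. -74. 126.]
[ 33.71352466  19.15829168   9.08404391   4.22235448 -83.30459186
  50.74017458]
```

The fit residuals are about 1 px: hinge at (0.585, 0.144, 0.0705), case yaw 85°, lid at 1.66 rad, and every waypoint is reachable. I'll straddle the tab with partly open fingers, one behind to push and one in front to catch.

```bash
python3 - <<'E'
from workcell import env
from h import *
import cv2
p=load(); th=p[3]
pos,e,t,c=mid(p,th,.022,-1)
s=env.read_state(); print(s["clock"])
env.gripper_to(OPEN)
env.goto([.30,-.45,.42],s["tool_rot"])
env.goto(pos-.12*t,e)
f=env.read_state()["force"]
print("hit",env.move_straight(pos-.03*t,rate=.1,force_limit=5),env.move_straight(pos,rate=.03,force_limit=3))
s=env.read_state(); print(s["clock"],s["position"],pos,s["opening"],s["force"],f)
a=env.grab_frame("side")["image"]; b=env.grab_frame("top")["image"]
cv2.imwrite("pics/c1.png",np.hstack([cv2.resize(a[60:360,120:420],(400,400)),cv2.resize(b[60:360,120:420],(400,400))]))
E
```

```text
1.2
hit False False
7.7 [0.58671029 0.16414479 0.22761027] [0.58656003 0.16406838 0.22733787] 0.5964399645795383 [-0.67390873  0.2580299   0.04237414] [ 0.26206242 -1.29712626 -0.36324949]
```

View pics/c1.png

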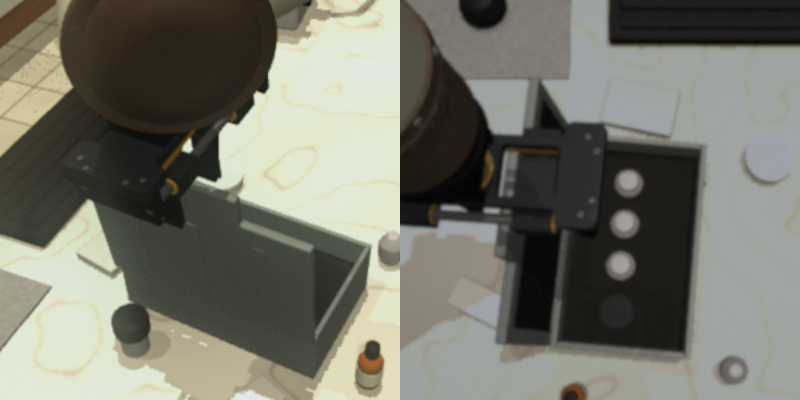

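The gripper straddles the tab, with the rear finger visible behind it at side-crop (170,215). The lid hasn't moved. Now I'll push until it tips and let the front finger catch it.

```bash
python3 - <<'E'
from workcell import env
from h import *
import cv2
p=load(); th0=p[3]
def show(tag):
    s=env.read_state(); print(tag,round(s["clock"],2),np.round(s["force"],2),round(s["finger_force"],2))
for th in np.linspace(th0,1.0,8)[1:]:
    pos,e,t,c=mid(p,th,.022,-1)
    hit=env.move_straight(pos,e,rate=.06,force_limit=7); show(f"{th:.2f} {hit}")
    if hit: break
for i in range(8): env.dwell(.25); show("w")
f=env.grab_frame("side"); print([(np.round(d["xyz"],3),d["score"]) for d in env.search_frame(f,"lid")[:1]])
cv2.imwrite("pics/c2.png",cv2.resize(f["image"][60:360,120:420],(500,500)))
E
```

```text
1.57 False 8.2 [ 0.07 -0.51  0.43] 0.0
1.47 False 8.6 [ 0.14 -0.37  0.26] 0.0
1.38 False 9.0 [ 0.25  0.66 -0.5 ] 0.0
1.28 False 9.4 [1.15 0.47 0.61] 0.0
1.19 False 9.8 [-0.77  0.7  -0.32] 0.0
1.09 False 10.2 [0.07 0.46 0.33] 0.0
1.00 False 10.6 [-0.29  0.38  0.66] 0.0
w 10.85 [ 0.3  -0.19  0.01] 0.0
w 11.1 [0.46 0.37 0.83] 0.0
w 11.35 [-0.72  0.66 -0.28] 0.0
w 11.6 [ 0.47 -0.25 -0.19] 0.0
w 11.85 [-0.25 -1.23 -0.64] 0.23
w 12.1 [ 0.63 -0.86  0.01] 0.35
w 12.35 [ 1.12 -0.65 -1.01] 0.46
w 12.6 [-0.58 -1.47  0.29] 0.52
[(array([0.571, 0.102, 0.139]), 0.64)]
```

View pics/c2.png

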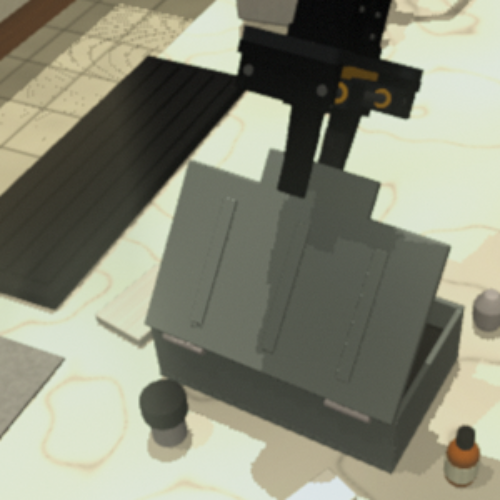

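The picture shows the lid tipped to about 0.87 rad, resting on the front finger under the tab (pad force 0.5 N). Now I'll lower it.

```bash
python3 - <<'E'
from workcell import env
from h import *
import cv2
p=load()
for th in [.82,.74,.66,.58,.5,.42,.34,.27,.2,.14,.09,.05,.01,-.02,-.04]:
    pos,e,t,c=edge(p,th,.022,min(np.pi/2-th,.9),-1)
    hit=env.move_straight(pos,e,rate=.05 if th>.18 else .02,force_limit=7)
    s=env.read_state(); print(f"{th:.2f}",hit,round(s["clock"],2),np.round(s["force"],2),round(s["finger_force"],2))
    if hit: break
f=env.grab_frame("side"); cv2.imwrite("pics/c3.png",cv2.resize(f["image"][100:380,120:420],(600,560)))
E
```

```text
0.82 True 12.97 [-0.18 -0.25 -0.28] 0.0
```

View pics/c3.png

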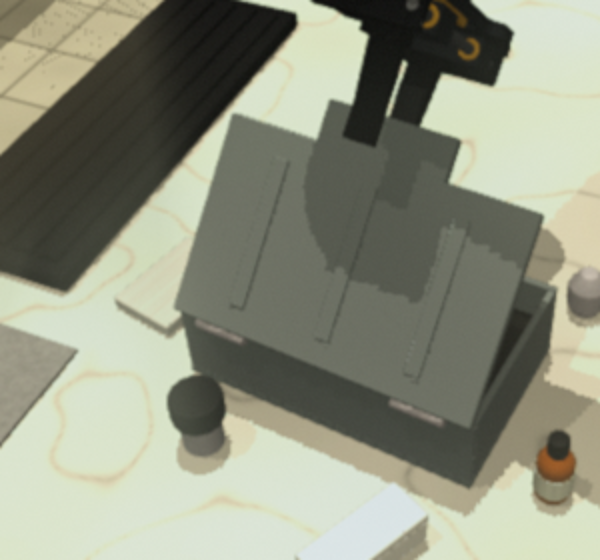

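The force stop was inertial: a short hop with a large rotation, and no contact force. I'll continue with each step timed by its angle.

```bash
python3 - <<'E'
from workcell import env
from h import *
import cv2
p=load()
for th in [.8,.72,.64,.56,.48,.4,.32,.25,.19,.14,.09,.05,.01,-.02,-.04]:
    pos,e,t,c=edge(p,th,.022,min(np.pi/2-th,.9),-1)
    s=env.read_state(); ang=(R.from_euler("xyz",s["tool_rot"],degrees=True).inv()*R.from_euler("xyz",e,degrees=True)).magnitude()
    d=np.linalg.norm(pos-s["position"]); T=max(ang/.2,d/(.04 if th>.18 else .02))
    hit=env.move_straight(pos,e,rate=d/T,force_limit=12)
    s=env.read_state(); print(f"{th:.2f}",hit,round(s["clock"],2),np.round(s["force"],2),round(s["finger_force"],2))
    if hit: break
f=env.grab_frame("side"); cv2.imwrite("pics/c4.png",cv2.resize(f["image"][100:380,120:420],(600,560)))
E
```

```text
0.80 False 13.28 [-0.46 -0.32 -1.28] 0.62
0.72 False 13.83 [-0.69  0.4  -1.3 ] 0.66
0.64 False 14.32 [-0.75  0.15 -1.05] 0.67
0.56 False 14.82 [-1.2  -0.47 -0.83] 0.68
0.48 False 15.33 [ 0.04 -0.24 -1.92] 0.7
0.40 False 15.84 [-0.27 -0.48 -0.8 ] 0.71
0.32 False 16.35 [-0.13 -0.04 -1.53] 0.71
0.25 False 16.82 [-0.17 -0.45 -0.76] 0.72
0.19 False 17.23 [-0.92 -0.19 -1.24] 0.72
0.14 False 17.83 [-0.46  0.51 -1.31] 0.72
0.09 False 18.43 [-0.45 -0.2  -0.01] 0.72
0.05 False 18.94 [ 0.52  0.41 -1.05] 0.72
0.01 False 19.45 [-0.15 -0.28 -1.49] 0.73
-0.02 False 19.87 [ 0.49 -0.07  0.51] 0.0
-0.04 False 20.2 [ 0.03 -0.18 -1.36] 0.0
```

View pics/c4.png

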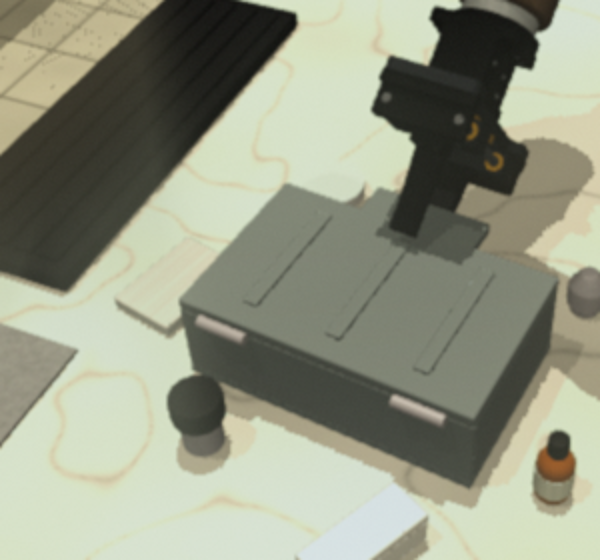

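The lid lies flat on the rim, and the pad force fell to 0 just past shut. Next I'll open the fingers, pull back along the tool axis, go up, check and hand in.

```bash
python3 - <<'E'
from workcell import env
from h import *
import cv2
p=load(); t=edge(p,0,.022,.9,-1)[2]
env.gripper_to(.85)
pos=env.read_state()["position"]; q=pos-.09*t
print(env.move_straight(q,rate=.06,force_limit=12), env.move_straight(q+[0,0,.15],rate=.1))
env.dwell(.5); s=env.read_state(); print(s["clock"],s["position"],np.round(s["force"],2),s["finger_force"])
a=env.grab_frame("side"); b=env.grab_frame("top")
for t_ in ("objective","slide_box","oil_bottle","petri_dish","eyepiece","slide_tray"): print(t_,[np.round(d["xyz"],3).tolist() for f in(a,b) for d in env.search_frame(f,t_)[:1]])
cv2.imwrite("pics/c5.png",np.hstack([cv2.resize(a["image"][100:380,120:420],(400,400)),cv2.resize(b["image"][60:360,120:420],(400,400))]))
E
```

```text
False False
24.75 [ 0.56622112 -0.07179596  0.2759608 ] [0.2  0.64 0.45] 0.0
objective [[0.436, -0.039, 0.03], [0.44, -0.04, 0.037]]
slide_box [[0.511, 0.242, 0.026], [0.513, 0.231, 0.031]]
oil_bottle [[0.408, 0.141, 0.042], [0.413, 0.133, 0.039]]
petri_dish [[0.691, -0.103, 0.02], [0.694, -0.098, 0.016]]
eyepiece [[0.658, 0.195, 0.056], [0.657, 0.184, 0.047]]
slide_tray [[0.766, 0.068, 0.012], [0.756, 0.06, 0.011]]
```

View pics/c5.png

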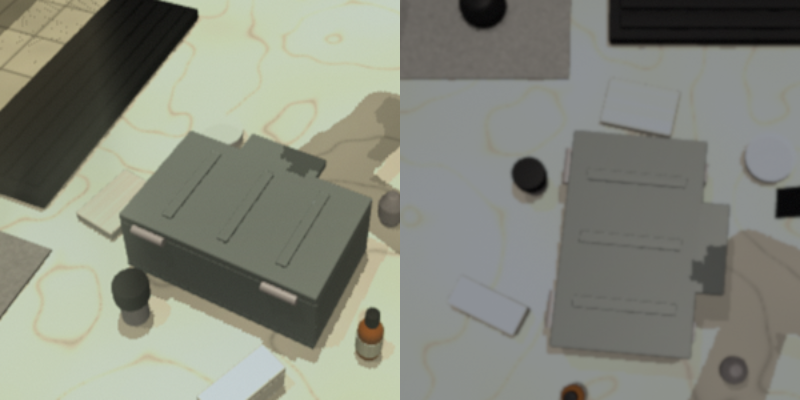

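The lid is flat on the case, the loose things are where they stood (shifts in the networks' readings come from changed visibility), and the arm is clear.

```bash
python3 -c "
from workcell import env
print(env.close_job())"
```

```text
the job is handed in; nothing more can be done
None
```

I tipped the lid, caught it under the tab and lowered it shut without a bump. The last pictures show it flat on the rim, the loose things where they stood and the arm clear. The job is handed in, but no verdict came back.

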